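# Park the scratch tester's beam and run the carriage out to the tray

## Robot

A 6-joint arm with a two-finger parallel gripper is mounted at the origin on a cart in front of the work surface, level with it; the furniture and walls round the work are solid. World frame = base frame: x ahead of the robot, y to its left, z up, the work surface at z = 0. Lengths are in m, angles in rad, forces in N, time in s.
With the tool pointing down it reaches from about 0.425 to 0.95 m from the base axis. Payload 3.5 kg.
Tool frame: the origin (TCP) lies between the finger pads; the fingertips stand 22 mm ahead of it and the grasp point (between the pads) lies 3 mm ahead of it (ctrl.nose_length is the z of the fingertips in the tool frame, in m); z points along the fingers, y is the line along which they close (so a half turn about z gives the same grasp; the last joint's range is limited). The gripper opens to 85 mm and grips with 20 to 120 N. Pads are 22 mm wide; open, the fingers measure 114 mm over their backs; the gripper's body (76 mm by 85 mm) begins 54 mm behind the grasp point. The pads swing forward as they close: fully open they stand 13 mm farther back than shut.
Start: joints at [-1.276, 0.286, 1.577, -0, 1.279, -0.15], TCP at [0.29, -0.609, 0.253] pointing down, gripper open.
Joint ranges: [-2.77, 2.77], [-0.9, 2.22], [0.21, 2.48], [-1.53, 4.67], [0.24, 2.81], [-2.84, 2.84]. Speed limits (rad/s): [2.79, 2.79, 3.14, 3.14, 3.14, 3.14].

## Interface

Orientations are given as a unit quaternion [x, y, z, w].
In Python, from plant import ctrl gives the robot as it stands. The module is installed in compiled form; this text tells all that it offers.
- The arm moves only by the tool send_rows, never from a script. Its argument "rows" is text: rows parted by semicolons, each of 7 numbers parted by spaces: the turn, a rotation vector about the tool's x, y, z in normalised numbers (1 is 360 degrees), then the shift along the tool's x, y, z in shares of 1000 mm (1.0 is 1000 mm), then the opening, from -1 (shut) to 1 (fully open). A call has 1 to 8 rows; each row is the pose to reach, as a shift and turn from the pose commanded when the call began, along the tool's axes at that moment; what a row does not reach only later rows make up. A row lasts 1/8 s, in which the tool goes at most 62.5 mm and 10.7 degrees, less where a joint would pass 70% of its speed; a pose out of reach is approached as far as the arm can. No shift or turn number may pass 1 either way. A call with a gripper value outside its range is refused whole. The fingers move at their own pace and stop on an object; "grip_force" is the grip in N (left out, the last holds). Time passes only in rows, so rows that repeat a pose let the fingers close. It gives the time, the measured TCP pose, the force, the opening and the grip force at its end, in the units of the state.
- ctrl.get_state(): the state, without advancing time (a new reading comes with each control period).
- ctrl.read_camera(name): name is "scene" or "top"; returns a dict with "color" (384x512x3 uint8, red, green, blue), "fx", "fy", "cx", "cy" (pixels), "D" ([k1, k2, p1, p2, k3] as OpenCV has them; the pictures are not rectified), "extrinsics" (4x4, takes a point from world to camera coordinates). Camera axes: x right, y down, z forward; pixel columns grow to the right and rows downward; lengths in m; the calibration is good to about 2 mm. A picture is of the moment at which its call begins. There is no depth.
- ctrl.sign_off(): hands the job in; it is judged then, once.
Trained networks look in a picture, given as the dict that the camera call returned (one of the last four; its "shot" number tells which), for a name from the list of things; names that differ only in an ending like _2 or _b are one class to them, and where a whole thing is asked for, a point or a joint stands for the part that bears it (a point fixed in the world has none). Each returns a list of dicts, best first, with "p" (0 to 1); they miss things now and then, are a little off and sometimes report something else, mostly with a low value. They report only what shows in the picture. A call takes as long as a camera call.
- ctrl.look_for(picture, target): "position" ([x, y, z] in m, in the coordinates of the camera as it stood for that picture, good to about 4 mm: the middle of the surface that is visible of it).
The state is a dict: "time": time; "qpos": joint angles; "dq": joint speeds; "joint_efforts": joint torques, N m; "eef_pos": TCP position; "tcp_rot": TCP orientation; "contact_force": force on the tool from outside, world axes, zero at the start; "wrist_torque": the same for the moment, N m; "opening": opening from 0.0 (shut) to 1.0 (fully open); "finger_force": force on a finger pad.
Only numpy, scipy, OpenCV 4.12 (cv2) and the standard library are available. Lean on these libraries where they do the work, as an engineer would, in place of code of your own. Each camera call takes 0.05 s, during which the arm holds its last target. There are 200 camera calls.

## Task

The scratch test is finished. With the fingertips, push the counterweighted beam of the scratch tester up by its cross handle, past its balance point, until it leans back on its stop and stays there by itself; then push the carriage by its knob, all the way out to the side on which the stainless sample tray stands. Do not shift the carriage while the stylus is still down, do not touch the test piece, which rides along in its seat, and leave everything else on the bench where it is.

Things in the scene. Friction and masses are not known exactly. Their poses are not given: they have to be found in the camera images.
- tester: scratch tester, fixed: grey cross-shaped base 250 x 262 mm, top 26 mm above the bench; two cheeks (y = +-38 mm, 203 mm high) carry the beam. Origin: under the base, on the bench; at yaw 0 local x points away from the robot, y left, z up. The beam's pivot axis is parallel to local y through local (70, 0, 135) mm. The carriage runs along local y at local x = -20 mm
- beam (a joint): beam angle about its pivot, rad: 0 = down, stylus resting on the test piece; grows as the nose (the local -x end) is raised. Nose-heavy below the balance point near 0.78; above it tips over backwards by itself, slowly (damped), to the rubber stop at 1.40, where its weight holds it. Raising takes 1 to 5 N at the handle
- handle_mid (a point): middle of the beam's cross handle, a black bar 16 mm in diameter, 90 mm long, parallel to local y, on a swan neck. With the beam down it lies 142 mm in front of (local -x) and 85 mm above the pivot, 220 mm above the bench; it moves with the beam on a circle of 165 mm radius about the pivot. In front and below it is free space down to the carriage knob
- carriage (a joint): position of the carriage along local +y, m: starts at 0 with the test piece under the stylus; end stops at -0.07 and +0.07. It stays where it is left; pushing takes about 2 to 4 N
- knob_top (a point): top centre of the carriage's black push knob: 26 mm in diameter over its upper 26 mm, 16 mm below; top 96 mm above the bench, on a tongue (top 46 mm) in front of the carriage at local x = -100 mm; moves with the carriage. With the beam parked the stylus points forward about 95 mm behind the knob, 200 mm above the bench
- carriage_seat (a point): centre of the floor of the carriage's round seat, 42 mm wide and 9 mm deep, 45 mm above the bench; moves with the carriage
- test_piece: the tested steel sample, a loose disc 39 mm in diameter, 31 mm high, standing in the carriage's seat and 22 mm out of it; origin at the centre of its underside. Not to be touched
- sample_tray: shallow stainless tray 119 x 174 x 14 mm with loose samples in it, fixed; origin at the centre of its underside. It stands on one side of the tester, left or right (the sign of its y in the tester's frame); the dark blue notebook lies on the other
- piece_wide: bystander, loose on the bench; origin at the centre of its underside: pale metal disc 45 mm in diameter, 16 mm high, in the tray
- piece_tall: bystander, loose on the bench; origin at the centre of its underside: grey metal disc 41 mm in diameter, 27 mm high, in the tray
- piece_brass: bystander, loose on the bench; origin at the centre of its underside: brass disc 30 mm in diameter, 14 mm high, in the tray
- loupe: bystander, loose on the bench; origin at the centre of its underside: black eyeglass loupe, 36 mm in diameter, 34 mm high, behind the tester's right arm
- tip_jar: bystander, loose on the bench; origin at the centre of its underside: white jar with a blue cap, 42 mm in diameter, 61 mm high, behind the tester's left arm
- hex_key: bystander, loose on the bench; origin at the centre of its underside: hex key with an orange handle, 102 mm long, 9 mm high, on the bench right of the tester's front

How it is judged:
By the outcome, as a careful person would: the job done as asked, in the order asked, and still so for the second after the job is handed in, with the robot touching nothing.
It also fails if it takes over 45 s, if anything falls off the work surface, if the arm or the gripper's body presses on something with over 40 N, if the wrist force passes 120 N, or if a joint passes its speed limit or range.

## Working session

There is one attempt and no reset: what is moved stays moved. The work goes in short steps, Python scripts to look and compute and a tool call to move; the robot and the scene stay as the last step left them, time stands still between calls to the robot, and variables do not carry over. Pictures are saved under pics/ and viewed, at most 10 in all, crops included, and the job is handed in when it is done.

Besides the shell and the picture viewer there is one more tool, called after "Emit:" as name(argument=value, ...), one argument or row to a line, values as JSON. send_rows: Moves the arm, as the interface text tells. Its arguments: {"type":"object","properties":{"rows":{"type":"string"},"grip_force":{"type":"number"}},"required":["rows"]}

```bash
mkdir -p pics; cat > h.py <<'E'
import numpy as np, cv2
from plant import ctrl
def look(cam,names,save=None):
    p=ctrl.read_camera(cam)
    if save: cv2.imwrite(save,p["color"][:,:,::-1])
    E=np.array(p["extrinsics"])
    K=np.array([[p["fx"],0,p["cx"]],[0,p["fy"],p["cy"]],[0,0,1]])
    for n in names:
        for d in ctrl.look_for(p,n)[:2]:
            c=np.array(d["position"]); w=E[:3,:3].T@(c-E[:3,3])
            px=cv2.projectPoints(c.reshape(1,3),np.zeros(3),np.zeros(3),K,np.array(p["D"]))[0].ravel()
            print(cam,n,round(d["p"],2),w.round(3),px.round())
    return p
E
python3 - <<'E'
from h import *
N=["tester","handle_mid","knob_top","carriage_seat","test_piece","sample_tray","tip_jar","loupe","hex_key","beam"]
for c in("scene","top"): look(c,N,f"pics/{c}0.png")
s=ctrl.get_state();print(s["eef_pos"],s["tcp_rot"],s["time"],s["opening"],ctrl.nose_length)
E
```

```text
scene handle_mid 0.93 [ 0.543 -0.006  0.163] [252. 190.]
scene knob_top 0.71 [0.514 0.016 0.049] [252. 222.]
scene carriage_seat 0.69 [0.509 0.016 0.051] [253. 223.]
scene test_piece 0.71 [ 0.533 -0.     0.077] [252. 210.]
scene test_piece 0.61 [0.636 0.084 0.048] [212. 209.]
scene tip_jar 0.81 [0.633 0.085 0.051] [212. 209.]
scene hex_key 0.4 [ 0.42  -0.11   0.005] [301. 228.]
scene beam 0.68 [ 0.539 -0.005  0.163] [252. 190.]
top tester 0.6 [ 0.548 -0.008  0.034] [266. 201.]
top handle_mid 0.86 [ 0.56  -0.016  0.16 ] [269. 191.]
top knob_top 0.92 [0.525 0.001 0.056] [263. 207.]
top knob_top 0.32 [ 0.423 -0.109  0.009] [296. 240.]
top carriage_seat 0.65 [0.528 0.004 0.053] [262. 206.]
top sample_tray 0.63 [0.481 0.398 0.002] [146. 219.]
top tip_jar 0.42 [0.637 0.08  0.063] [240. 172.]
top loupe 0.54 [ 0.646 -0.114  0.035] [299. 172.]
top loupe 0.49 [ 0.525 -0.     0.054] [264. 207.]
top hex_key 0.47 [ 0.42  -0.109  0.007] [296. 241.]
top beam 0.96 [ 0.555 -0.011  0.161] [268. 192.]
[ 0.29045892 -0.60927222  0.25330298] [ 9.75370013e-01  2.20575011e-01  8.73257615e-06 -3.79008151e-05] 1.1 0.9993224104240392 0.022
```

```bash
python3 - <<'E'
import cv2
for c,(x0,y0,x1,y1) in dict(scene=(130,100,380,288),top=(110,120,350,300)).items():
    i=cv2.imread(f"pics/{c}0.png")[y0:y1,x0:x1]
    cv2.imwrite(f"pics/{c}0c.png",cv2.resize(i,None,fx=3.2,fy=3.2,interpolation=2))
E
```

```text
(no output)
```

View pics/scene0c.png

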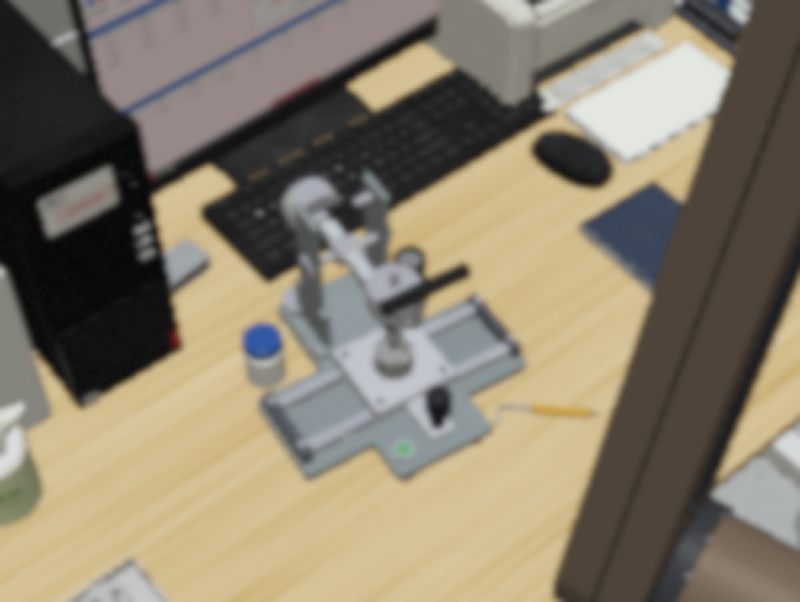

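View pics/top0c.png

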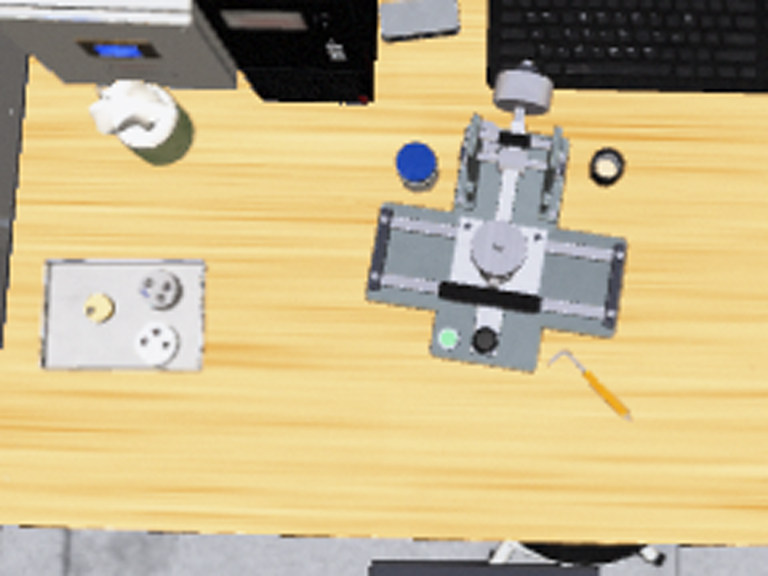

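The tray is on the left (+y), with the notebook on the right. In the top crop the handle runs from (440,290) to (540,302) and the knob is at (484,340). In the scene crop the handle runs from (383,308) to (467,270) and the knob top is at (438,395). Next I'll fit the tester pose from these pixels.

```bash
cat > fit.py <<'E'
from h import *
from scipy.optimize import least_squares
S=[((-72,45,220),(383,308)),((-72,-45,220),(467,270)),((-100,0,96),(438,393))]
T=[((-72,45,220),(440,290)),((-72,-45,220),(540,302)),((-100,0,96),(484,341))]
obs=[]
for cam,o,L in(("scene",(130,100),S),("top",(110,120),T)):
    p=ctrl.read_camera(cam)
    K=np.array([[p["fx"],0,p["cx"]],[0,p["fy"],p["cy"]],[0,0,1]]);E=np.array(p["extrinsics"])
    obs.append((K,np.array(p["D"]),E,np.array([l[0] for l in L])/1e3,np.array([l[1] for l in L])/3.2+o))
def W(v,P):
    c,s=np.cos(v[2]),np.sin(v[2]); return P@np.array([[c,-s,0],[s,c,0],[0,0,1]]).T+[v[0],v[1],0]
def f(v):
    return np.concatenate([(cv2.projectPoints(W(v,P),cv2.Rodrigues(E[:3,:3])[0],E[:3,3],K,D)[0][:,0]-u).ravel() for K,D,E,P,u in obs])
r=least_squares(f,[.57,0,-.15]);print(r.x,r.fun.round(1))
for n,P in dict(handle=(-72,0,220),knob=(-100,0,96),pivot=(70,0,135)).items(): print(n,W(r.x,np.array([P])/1e3).round(4))
for K,D,E,P,u in obs: print((-E[:3,:3].T@E[:3,3]).round(2))
E
python3 fit.py
```

```text
[ 0.55695094 -0.0069238  -0.12044466] [-0.7  0.1 -0.1 -1.1  0.1 -0.2 -0.5  0.2  0.2  1.   0.3 -0.1]
handle [[0.4855 0.0017 0.22  ]]
knob [[0.4577 0.0051 0.096 ]]
pivot [[ 0.6264 -0.0153  0.135 ]]
[-0.08  0.5   1.11]
[0.37 0.   1.28]
```

```bash
cat > mv.py <<'E'
import sys
from h import *
from scipy.spatial.transform import Rotation as R
TP=[.557,-.007,-.1204]
def goal(loc,tilt):   # TCP in tester frame (mm), tilt deg forward
    Rz=R.from_euler('z',TP[2])
    return Rz.apply(np.array(loc)/1e3)+[TP[0],TP[1],0], Rz*R.from_quat([1,0,0,0])*R.from_euler('y',tilt,degrees=True)
def row(loc,tilt):
    s=ctrl.get_state(); q=R.from_quat(s["tcp_rot"]); p,G=goal(loc,tilt)
    print(loc,tilt,(q.inv()*G).as_rotvec(degrees=True).round(1),(q.inv().apply(p-s["eef_pos"])*1e3).round(0))
def now():
    s=ctrl.get_state(); Rz=R.from_euler('z',TP[2]); q=R.from_quat(s["tcp_rot"]);z=Rz.inv().apply(q.apply([0,0,1]))
    l=Rz.inv().apply(s["eef_pos"]-np.array([TP[0],TP[1],0]))*1e3
    print("t",s["time"],"loc",l.round(1),"z",z.round(2),"tip",(l+22*z).round(1),"F",np.round(s["contact_force"],1),"q",np.round(s["qpos"],2),s["opening"])
if __name__=="__main__":
    now()
    for a in sys.argv[1:]:
        v=[float(k) for k in a.split(',')]; row(v[:3],v[3])
E
python3 mv.py -150,-25,260,45 -150,-25,260,0
```

```text
t 1.2 loc [-192.3 -630.   253.3] z [-0.  0. -1.] tip [-192.3 -630.   231.3] F [-0.  -0.4  0.2] q [-1.28  0.29  1.58 -0.    1.28 -0.15] 1.0013002009424847
[-150.0, -25.0, 260.0] 45.0 [-12.7  43.8  30.7] [ 360. -488.   -7.]
[-150.0, -25.0, 260.0] 0.0 [-0.   0.  32.4] [ 360. -488.   -7.]
```

The rows are not in the units I measure in: shifts go in shares of 1000 mm and turns go in shares of 360 degrees. I convert before sending: -488 mm / 1000 = -0.488, 360 mm / 1000 = 0.36, 43.8 degrees / 360 = 0.1217.

Emit:
send_rows(
  rows="-0.0353 0.1217 0.0853 0.36 -0.488 -0.007 -1;-0.0353 0.1217 0.0853 0.36 -0.488 -0.007 -1;-0.0353 0.1217 0.0853 0.36 -0.488 -0.007 -1;-0.0353 0.1217 0.0853 0.36 -0.488 -0.007 -1;-0.0353 0.1217 0.0853 0.36 -0.488 -0.007 -1;-0.0353 0.1217 0.0853 0.36 -0.488 -0.007 -1;-0.0353 0.1217 0.0853 0.36 -0.488 -0.007 -1;-0.0353 0.1217 0.0853 0.36 -0.488 -0.007 -1",
  grip_force=30,
)

```text
time: 2.2
eef_pos: [0.4137, -0.1377, 0.2849]
tcp_rot: [0.924, -0.056, 0.377, 0.022]
contact_force: [0.4, -0.6, -0.0]
opening: 0.004
finger_force: 0.0
```

```bash
python3 mv.py -150,-25,260,45 -120,-25,195,45
```

```text
t 2.2 loc [-126.6 -147.   284.9] z [ 0.7   0.   -0.71] tip [-111.2 -146.9  269.1] F [ 0.4 -0.6 -0. ] q [-0.8  -0.73  2.48  0.63  0.85  0.6 ] 0.003534671681323636
[-150.0, -25.0, 260.0] 45.0 [-0.   0.6 -0. ] [ -34. -122.    1.]
[-120.0, -25.0, 195.0] 45.0 [-0.   0.6 -0. ] [ -58. -122.   69.]
```

```bash
python3 mv.py -120,-25,230,30 -108,-25,208,30
```

```text
t 2.2 loc [-126.6 -147.   284.9] z [ 0.7   0.   -0.71] tip [-111.2 -146.9  269.1] F [ 0.4 -0.6 -0. ] q [-0.8  -0.73  2.48  0.63  0.85  0.6 ] 0.003534671681323636
[-120.0, -25.0, 230.0] 30.0 [ -0.  -14.4  -0. ] [ -34. -122.   44.]
[-108.0, -25.0, 208.0] 30.0 [ -0.  -14.4  -0. ] [ -40. -122.   68.]
```

In the tool's units: -122 mm / 1000 = -0.122, -90 mm / 1000 = -0.09, -14.4 degrees / 360 = -0.04.

Emit:
send_rows(
  rows="0 -0.04 0 -0.034 -0.05 0.044 -1;0 -0.04 0 -0.034 -0.09 0.044 -1;0 -0.04 0 -0.034 -0.122 0.044 -1;0 -0.04 0 -0.034 -0.122 0.044 -1;0 -0.04 0 -0.034 -0.122 0.044 -1",
)

```text
time: 2.82
eef_pos: [0.4338, -0.0182, 0.2278]
tcp_rot: [0.965, -0.057, 0.257, 0.014]
contact_force: [0.3, 0.0, -1.3]
opening: 0.004
finger_force: 0.0
```

```bash
python3 - <<'E'
from h import *
p=ctrl.read_camera("scene"); cv2.imwrite("pics/s1.png",cv2.resize(p["color"][100:288,130:380,::-1],None,fx=3.2,fy=3.2,interpolation=2))
E
python3 mv.py -108,-25,208,30
```

```text
t 2.875 loc [-120.9  -26.4  227.8] z [ 0.5   0.   -0.87] tip [-110.   -26.4  208.7] F [-0.8  0.1 -0.2] q [-0.34 -0.56  2.43  0.16  0.76  1.27] 0.004345495841973849
[-108.0, -25.0, 208.0] 30.0 [-0.2  0.2 -0. ] [ 1. -1. 24.]
```

View pics/s1.png

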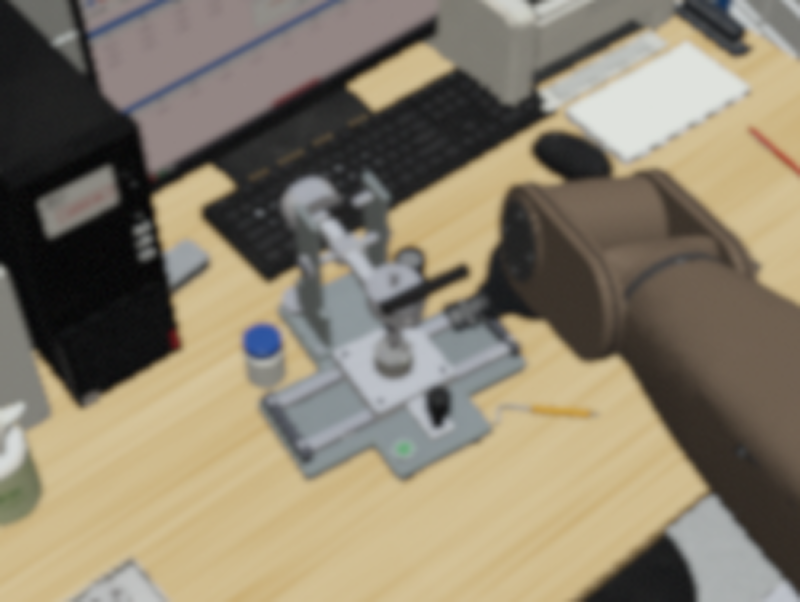

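The fingertips appear at about (452,318) in this crop, just below the handle's right end at (467,270). I'll check that against the projection of the tip.

```bash
cat >> fit.py <<'E'
K,D,E,_,_=obs[0]
for q in((-110,-26,209),(-72,-45,220)): print(q,(cv2.projectPoints(W(r.x,np.array([q])/1e3),cv2.Rodrigues(E[:3,:3])[0],E[:3,3],K,D)[0].ravel()-(130,100))*3.2)
E
python3 fit.py | tail -2; python3 mv.py -108,-25,208,30 -92,-25,217,30 -65,-25,255,30 -40,-25,275,30 -10,-25,285,30
```

```text
(-110, -26, 209) [473.04424557 311.16939096]
(-72, -45, 220) [466.82156917 266.39994811]
t 2.975 loc [-120.9  -26.8  227.8] z [ 0.5   0.   -0.87] tip [-110.   -26.7  208.7] F [ 0.4 -0.9 -0.8] q [-0.34 -0.56  2.43  0.16  0.76  1.27] -0.0009189800579697501
[-108.0, -25.0, 208.0] 30.0 [-0.2  0.2 -0.1] [ 1. -2. 24.]
[-92.0, -25.0, 217.0] 30.0 [-0.2  0.2 -0.1] [20. -2. 24.]
[-65.0, -25.0, 255.0] 30.0 [-0.2  0.2 -0.1] [62. -2.  4.]
[-40.0, -25.0, 275.0] 30.0 [-0.2  0.2 -0.1] [94. -2. -1.]
[-10.0, -25.0, 285.0] 30.0 [-0.2  0.2 -0.1] [125.  -2.   5.]
```

In the tool's units: 66 mm / 1000 = 0.066, 55 mm / 1000 = 0.055.

Emit:
send_rows(
  rows="0 0 0 0.001 -0.001 0.012 -1;0 0 0 0.001 -0.001 0.024 -1;0 0 0 0.012 -0.001 0.024 -1;0 0 0 0.02 -0.001 0.024 -1;0 0 0 0.032 -0.001 0.019 -1;0 0 0 0.043 -0.001 0.015 -1;0 0 0 0.055 -0.001 0.011 -1;0 0 0 0.066 -0.001 0.008 -1",
)

```text
time: 3.98
eef_pos: [0.4956, -0.0242, 0.2547]
tcp_rot: [0.965, -0.057, 0.257, 0.014]
contact_force: [-0.9, -0.8, -0.7]
opening: 0.004
finger_force: 0.6
```

```bash
python3 - <<'E'
from h import *
p=ctrl.read_camera("scene"); cv2.imwrite("pics/s2.png",cv2.resize(p["color"][100:288,130:380,::-1],None,fx=3.2,fy=3.2,interpolation=2))
E
python3 mv.py -19,-25,281,30 9,-25,291,30 28,-25,295,30
```

```text
t 4.025 loc [-57.6 -24.7 256.3] z [ 0.5   0.   -0.87] tip [-46.5 -24.6 237.2] F [ 0.3 -0.4 -0.3] q [-0.3  -0.39  2.27  0.14  0.74  1.32] -0.002305360265080845
[-19.0, -25.0, 281.0] 30.0 [-0.2 -0.   0. ] [46.  0. -2.]
[9.0, -25.0, 291.0] 30.0 [-0.2 -0.   0. ] [75.  0.  3.]
[28.0, -25.0, 295.0] 30.0 [-0.2 -0.   0. ] [93.  0.  9.]
```

View pics/s2.png

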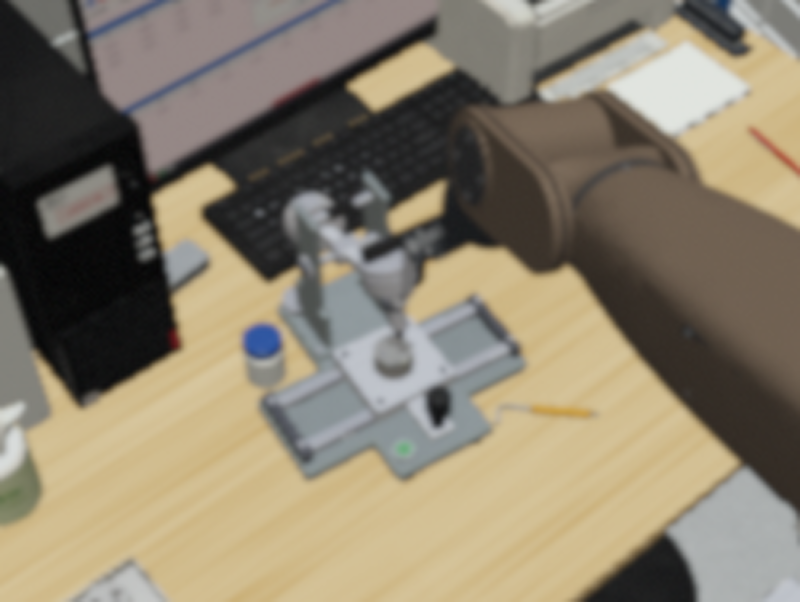

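The beam is rising: the handle's left end is now near (365,255) and the fingers are under its right half. I'll continue past the balance point.

In the tool's units: 103 mm / 1000 = 0.103, 95 mm / 1000 = 0.095.

Emit:
send_rows(
  rows="0 0 0 0.015 0 -0.002 -1;0 0 0 0.031 0 -0.003 -1;0 0 0 0.046 0 -0.002 -1;0 0 0 0.06 0 0 -1;0 0 0 0.075 0 0.003 -1;0 0 0 0.085 0 0.006 -1;0 0 0 0.095 0 0.01 -1;0 0 0 0.103 0 0.014 -1",
)

```text
time: 5.03
eef_pos: [0.591, -0.0356, 0.2922]
tcp_rot: [0.965, -0.057, 0.256, 0.014]
contact_force: [-0.5, -0.3, 0.4]
opening: -0.001
finger_force: 0.0
```

```bash
python3 mv.py -60,-25,320,30
```

```text
t 5.025 loc [ 37.2 -24.4 292.2] z [ 0.5   0.   -0.87] tip [ 48.1 -24.3 273.1] F [-0.5 -0.3  0.4] q [-0.26 -0.16  2.03  0.11  0.76  1.37] -0.0012805627418137446
[-60.0, -25.0, 320.0] 30.0 [-0.2  0.3  0. ] [-71.   0. -72.]
```

In the tool's units: 5 mm / 1000 = 0.005, 2 mm / 1000 = 0.002.

Emit:
send_rows(
  rows="0 0 0 0.005 0 0.002 -1;0 0 0 0.005 0 0.002 -1;0 0 0 0.005 0 0.002 -1;0 0 0 0.005 0 0.002 -1;0 0 0 0.005 0 0.002 -1;0 0 0 0.005 0 0.002 -1;0 0 0 0.005 0 0.002 -1;0 0 0 0.005 0 0.002 -1",
)

```text
time: 6.02
eef_pos: [0.5957, -0.0362, 0.2931]
tcp_rot: [0.965, -0.057, 0.256, 0.014]
contact_force: [0.2, 0.9, 0.4]
opening: 0.0
finger_force: 0.0
```

```bash
python3 - <<'E'
from h import *
p=ctrl.read_camera("scene"); cv2.imwrite("pics/s3.png",cv2.resize(p["color"][100:288,130:380,::-1],None,fx=3.2,fy=3.2,interpolation=2))
E
python3 mv.py -60,-25,310,30
```

```text
t 6.075 loc [ 41.9 -24.3 293.1] z [ 0.5   0.   -0.87] tip [ 52.8 -24.2 274. ] F [ 0.7 -0.4  0. ] q [-0.26 -0.15  2.02  0.11  0.76  1.37] -0.0022667669130564333
[-60.0, -25.0, 310.0] 30.0 [-0.2  0.2  0. ] [-80.   0. -65.]
```

View pics/s3.png

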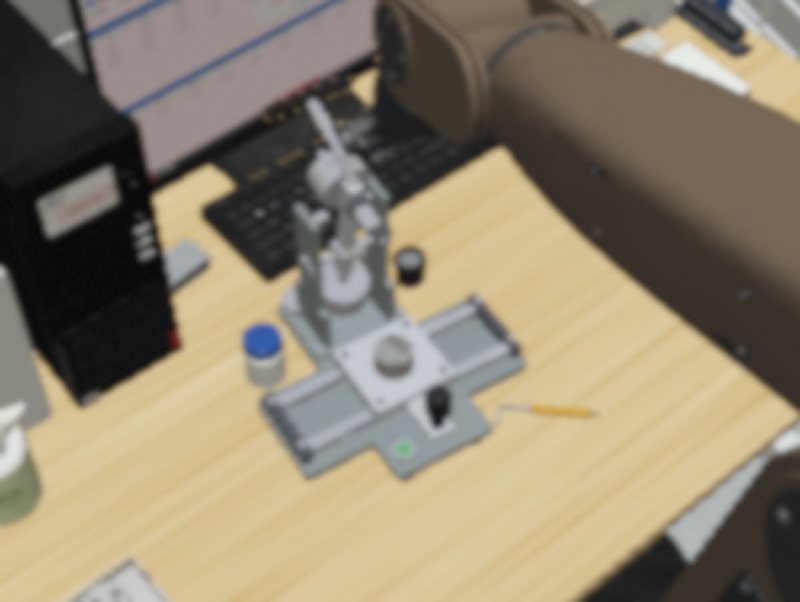

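The beam is parked upright, with its counterweight down at (345,285), and the carriage and test piece haven't moved. Next I'll retreat and go to the right-hand side of the knob.

```bash
python3 mv.py -110,-60,300,0 -100,-60,200,0 
```

```text
t 6.075 loc [ 41.9 -24.3 293.1] z [ 0.5   0.   -0.87] tip [ 52.8 -24.2 274. ] F [ 0.7 -0.4  0. ] q [-0.26 -0.15  2.02  0.11  0.76  1.37] -0.0022667669130564333
[-110.0, -60.0, 300.0] 0.0 [ -0.2 -29.8   0.1] [-128.   35.  -82.]
[-100.0, -60.0, 200.0] 0.0 [ -0.2 -29.8   0.1] [-169.   36.   10.]
```

Emit:
send_rows(
  rows="0 0 0 -0.04 0 -0.032 -1;0 0 0 -0.08 0 -0.065 -1;0 0 0 -0.11 0.02 -0.07 -1;0 0 0 -0.12 0.035 -0.04 -1;0 0 0 -0.12 0.035 -0.04 -1",
)

```text
time: 6.7
eef_pos: [0.467, -0.0564, 0.2656]
tcp_rot: [0.965, -0.058, 0.254, 0.013]
contact_force: [0.3, -0.2, -0.1]
opening: -0.002
finger_force: 0.0
```

```bash
python3 mv.py -100,-60,200,0 -100,-60,86,0 
```

```text
t 6.7 loc [-83.4 -59.9 265.6] z [ 0.49  0.   -0.87] tip [-72.6 -59.8 246.4] F [ 0.3 -0.2 -0.1] q [-0.41 -0.48  2.31  0.2   0.82  1.18] -0.0017057312200239355
[-100.0, -60.0, 200.0] 0.0 [ -0.3 -29.5  -0. ] [-47.   0.  49.]
[-100.0, -60.0, 86.0] 0.0 [ -0.3 -29.5  -0. ] [-103.    1.  148.]
```

In the tool's units: 148 mm / 1000 = 0.148, -103 mm / 1000 = -0.103, -29.5 degrees / 360 = -0.0819.

Emit:
send_rows(
  rows="0 -0.0278 0 -0.016 0 0.016 -1;0 -0.0556 0 -0.032 0 0.033 -1;0 -0.0819 0 -0.047 0 0.049 -1;0 -0.0819 0 -0.066 0 0.082 -1;0 -0.0819 0 -0.085 0 0.115 -1;0 -0.0819 0 -0.103 0.001 0.148 -1;0 -0.0819 0 -0.103 0.001 0.148 -1",
)

```text
time: 7.58
eef_pos: [0.4511, -0.0539, 0.0865]
tcp_rot: [0.998, -0.059, -0.001, -0.002]
contact_force: [-0.2, 0.2, 0.1]
opening: -0.001
finger_force: 0.0
```

```bash
python3 - <<'E'
from h import *
for c,(x0,y0,x1,y1) in dict(top=(190,120,350,260)).items():
    p=ctrl.read_camera(c); cv2.imwrite("pics/t4.png",cv2.resize(p["color"][y0:y1,x0:x1,::-1],None,fx=4,fy=4,interpolation=2))
E
python3 mv.py -100,-28,86,0 -100,44,86,0
```

```text
t 7.625 loc [-97.9 -59.6  88.5] z [ 0.  0. -1.] tip [-97.8 -59.6  66.5] F [ 0.2 -0.7  0.5] q [-0.34  0.01  2.22  0.01  0.91  1.34] 0.0013905253656378302
[-100.0, -28.0, 86.0] 0.0 [-0.2 -0.1  0.2] [ -2. -32.   3.]
[-100.0, 44.0, 86.0] 0.0 [-0.2 -0.1  0.2] [  -2. -104.    3.]
```

View pics/t4.png

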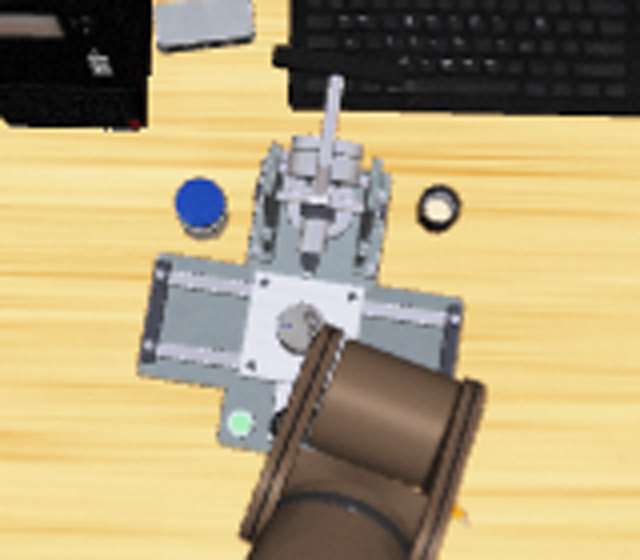

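The beam is parked at the back: its handle is at about (320,60) and the stylus at (310,265), clear of the wrist. The fingers stand to the right of the knob, so I'll push it left.

In the tool's units: -85 mm / 1000 = -0.085, -77 mm / 1000 = -0.077.

Emit:
send_rows(
  rows="0 0 0 -0.002 -0.015 0.003 -1;0 0 0 -0.002 -0.027 0.003 -1;0 0 0 -0.002 -0.037 0.003 -1;0 0 0 -0.002 -0.047 0.003 -1;0 0 0 -0.002 -0.057 0.003 -1;0 0 0 -0.002 -0.067 0.003 -1;0 0 0 -0.002 -0.077 0.003 -1;0 0 0 -0.002 -0.085 0.003 -1",
)

```text
time: 8.62
eef_pos: [0.4605, 0.0305, 0.0856]
tcp_rot: [0.998, -0.059, 0.002, -0.001]
contact_force: [-0.0, -2.1, 0.7]
opening: -0.001
finger_force: 0.9
```

```bash
python3 mv.py -100,40,86,0 -100,45,86,0
```

```text
t 8.625 loc [-100.3   25.6   85.6] z [ 0.  0. -1.] tip [-100.2   25.7   63.6] F [-0.  -2.1  0.7] q [-0.16  0.03  2.21  0.    0.9   1.53] -0.0008077735123425839
[-100.0, 40.0, 86.0] 0.0 [-0.2 -0.2  0.2] [  0. -14.  -0.]
[-100.0, 45.0, 86.0] 0.0 [-0.2 -0.2  0.2] [  0. -19.  -0.]
```

Pushing with about 2 N. I'll go slowly to the stop and watch the force.

In the tool's units: -16 mm / 1000 = -0.016, -14 mm / 1000 = -0.014.

Emit:
send_rows(
  rows="0 0 0 0 -0.005 0 -1;0 0 0 0 -0.009 0 -1;0 0 0 0 -0.012 0 -1;0 0 0 0 -0.014 0 -1;0 0 0 0 -0.016 0 -1",
)

```text
time: 9.25
eef_pos: [0.4622, 0.0457, 0.0857]
tcp_rot: [0.998, -0.059, 0.002, -0.001]
contact_force: [0.8, -1.6, -0.6]
opening: -0.0
finger_force: 0.8
```

```bash
python3 mv.py
```

```text
t 9.25 loc [-100.4   41.    85.7] z [ 0.  0. -1.] tip [-100.3   41.1   63.7] F [ 0.8 -1.6 -0.6] q [-0.12  0.03  2.2   0.    0.9   1.56] -0.00041645572193637633
```

In the tool's units: -4 mm / 1000 = -0.004, -3 mm / 1000 = -0.003.

Emit:
send_rows(
  rows="0 0 0 0 -0.002 0 -1;0 0 0 0 -0.003 0 -1;0 0 0 0 -0.004 0 -1;0 0 0 0 -0.004 0 -1",
)

```text
time: 9.75
eef_pos: [0.4627, 0.0496, 0.0857]
tcp_rot: [0.998, -0.059, 0.002, -0.001]
contact_force: [0.7, -2.2, -1.2]
opening: 0.003
finger_force: 1.1
```

In the tool's units: -4 mm / 1000 = -0.004, -3 mm / 1000 = -0.003.

Emit:
send_rows(
  rows="0 0 0 0 -0.002 0 -1;0 0 0 0 -0.003 0 -1;0 0 0 0 -0.004 0 -1;0 0 0 0 -0.004 0 -1",
)

```text
time: 10.25
eef_pos: [0.4629, 0.0501, 0.0858]
tcp_rot: [0.998, -0.057, 0.001, 0.003]
contact_force: [-1.7, -17.3, -0.4]
opening: 0.0
finger_force: 8.7
```

The force jumped to 17 N, so the carriage is at its end stop. Backing off and lifting away.

In the tool's units: 190 mm / 1000 = 0.19, 130 mm / 1000 = 0.13.

Emit:
send_rows(
  rows="0 0 0 0 0.004 0 -1;0 0 0 0 0.02 0 -1;0 0 0 0 0.04 0 -1;0 0 0 0 0.05 -0.05 -1;0 0 0 0 0.08 -0.1 -1;0 0 0 0 0.13 -0.12 -1;0 0 0 0 0.19 -0.12 -1;0 0 0 0 0.19 -0.12 -1",
)

```text
time: 11.25
eef_pos: [0.44, -0.1388, 0.206]
tcp_rot: [0.998, -0.062, 0.003, -0.001]
contact_force: [0.8, 1.0, -0.0]
opening: 0.002
finger_force: 0.0
```

```bash
python3 - <<'E'
from h import *
p=ctrl.read_camera("top"); cv2.imwrite("pics/t5.png",cv2.resize(p["color"][110:300,110:350,::-1],None,fx=3.2,fy=3.2,interpolation=2))
E
python3 mv.py
```

```text
t 11.3 loc [-100.6 -143.   205.4] z [ 0.  0. -1.] tip [-100.5 -142.9  183.4] F [ 0.5 -0.1 -0.2] q [-0.53 -0.16  2.13  0.01  1.16  1.17] 0.00018469735710629763
```

View pics/t5.png

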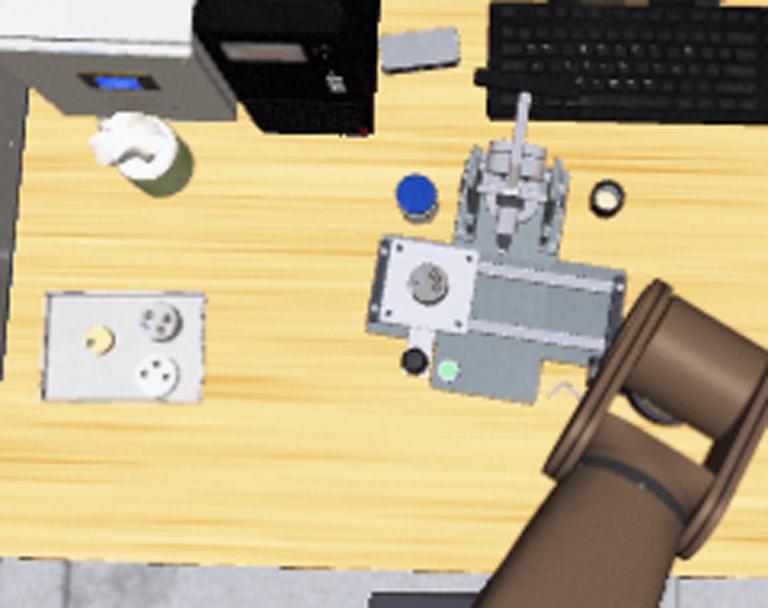

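The carriage is hard against the left stop (plate centre about (428,285), knob (413,361)) with the test piece in its seat. The beam is parked, the bystanders in view are unmoved, and the arm is clear.

```bash
python3 -c "
from plant import ctrl
print(ctrl.sign_off())"
```

```text
the job is handed in; nothing more can be done
None
```

The beam is parked on its stop, the carriage is pushed fully out to the tray (left) side with the test piece still in its seat, and the job is handed in at about 11 s; the last picture shows no bystander moved, though the arm partly hides the hex key.

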